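# Set the jar gauge arm to its pointer and hold it

### The job

At the jar gauge stand, press the pedal right down to its stop so that the parking bolt lifts out of the telescoping arm. Then take the head of the arm between the fingers so that its lock button is squeezed in, draw the arm out over the tray until its index blade is in line with the pointer clipped on the scale bar, and finish while holding it there with the button still squeezed in. Leave the jars in the tray standing where they are.

Things in the scene. Friction and masses are not known exactly. Their poses are not given: they have to be found in the camera images.
- gauge_stand: Fixed steel gauge stand. Origin on the table; z up, x away from the robot at yaw 0 (yaw is within 0.32 rad of 0), y to the left. Base plate 12 mm thick, x -170 to 80, y -5 to 245 mm. A square sleeve on two columns over x = 0 (36 x 36 mm, y 0 to 240 mm, top at height 163 mm) holds the telescoping arm, which slides out of its y = 0 end straight along stand -y.
- sleeve_end (a point): Middle of the top edge of the sleeve's open end (stand x = 0, y = 0, height 163 mm). The keeper of the button's latch stands beside it, 24 to 36 mm along +x and up to height 185 mm.
- pedal (a joint): Pedal hinge in rad: 0 up (rest), 0.26 at its stop fully down. A spring brings it back up; pressing at the tread's middle takes about 4 N at first and 12 N at the stop. Pressing it lifts the parking bolt, clear of the arm from about 0.21.
- tread (a point): Middle of the top of the pedal's black rubber tread (52 mm along stand x, 74 mm along stand y), on the robot's side of the stand. At rest about 56 mm above the table, sloping down by 0.13 rad towards +x; about 22 mm lower at the stop. The hinge lies along stand y, 85 mm from here towards +x, at height 35 mm. Nothing stands above; the sleeve's side is about 100 mm away in +x.
- bolt_top (a point): Top of the parking bolt: a rod beside the sleeve with a bridge and a pin down into the sleeve, at stand x = 0, y = 120 mm. Height 198 mm when it locks the arm at home, about 15 mm higher once the pedal has lifted it; it then stays up by friction when the pedal is let go.
- boom (a joint): How far the telescoping arm is drawn out, in m: 0 home, 0.18 fully out, along stand -y. A return spring pulls it home with 3 N (home) to 5 N (out), so it slides back to within 20 mm of home if let go. It starts home, held by the parking bolt and by the latch of the lock button.
- lock_button (a joint): Lock button travel in m: 0 out (locked), 0.005 fully in; the latch is free from about 0.0035. It takes 2.5 N at first, 5.5 N fully in, and springs out when let go.
- head_grip (a point): Point inside the upright aluminium head at the end of the arm, on its centre line at the height of the button's middle (200 mm above the table); it moves with the arm. Head 34 mm along stand x, 26 mm along stand y, flat top 25 mm above this point. Pinch head and button together along stand x from above: 41 mm wide, 36 mm with the button in. Free 60 mm on both x sides above height 165 mm.
- button_face (a point): Middle of the outer face of the lock button: a black block, 20 mm along stand y, 34 mm high, standing 7 mm out of the head's stand +x face, so 24 mm from head_grip. It is pushed in towards stand -x, and a thin latch arm runs from it back to the sleeve (starting behind the head, heights 168 to 180 mm).
- scale_end (a point): Free end, middle of the top, of the flat scale bar: 22 mm wide (stand x 37 to 59 mm), running from here along stand +y for 300 mm beside the arm, top at height 134 mm, with black lines every 10 mm.
- index (a point): Free end of the thin dark index blade (3 mm thick) on the +x side of the head, just above the scale bar at height 138 mm; it moves with the arm. It lies 50 mm from head_grip along stand +x, at the same stand y.
- set_mark (a point): Tip of the blade (3 mm thick) of the dark set pointer clipped on the outer (+x) edge of the scale bar, height 138 mm; axes as the stand's. Fixed for the run, 80 to 150 mm along stand -y from where the index starts. Its clip reaches 25 mm outward and up to height 141 mm.
- tray: Fixed shallow steel tray, 150 x 230 x 28 mm, on the table under the reach of the arm, with five jars. Origin at the middle of its underside.
- jar0: Glass jar with a gold lid in the tray, 58 mm across, 71 mm high, origin at the middle of its underside. The gauge foot under the arm's head passes 24 mm above the lids.
- jar1: As jar0.
- jar2: As jar0.
- jar3: As jar0.
- jar4: As jar0.
Things that resemble listed ones, but are neither listed nor needed, are in the scene too. What is shaped like the jar4 but blue, pink or turquoise is not meant.

How it is judged:
By the outcome, as a careful person would: the job done as asked, in the order asked, and still so for the second after the job is handed in, while the arm keeps its last pose, push and grip.
It also fails if it takes over 48 s, if anything falls off the work surface, if the arm or the gripper's body presses on something with over 40 N, if the wrist force passes 120 N, or if a joint passes its speed limit or range.

### The arm

A 6-joint arm with a two-finger parallel gripper is mounted at the origin on the work surface. World frame = base frame: x ahead of the robot, y to its left, z up, the work surface at z = 0. Lengths are in m, angles in rad, forces in N, time in s.
With the tool pointing down it reaches from about 0.4 to 0.825 m from the base axis. Payload 7 kg.
Tool frame: the origin (TCP) lies on the mounting face of the last link; the fingertips stand 178 mm ahead of it and the grasp point (between the pads) lies arm.grip_depth ahead of it (arm.grip_depth is the distance from the TCP to the grasp point, in m); z points along the fingers, y is the direction in which the jaws open and shut (so a half turn about z gives the same grasp; the last joint's range is limited). The gripper opens to 88 mm and grips with 3 to 60 N. Pads are 19 mm wide; open, the fingers measure 130 mm over their backs; the gripper's body (78 mm by 193 mm) begins 47 mm behind the grasp point.
Start: joints at [-1.011, 0.359, 0.012, 0, -1.224, -0.288], TCP at [0.181, -0.65, 0.405] pointing down, gripper open.
Joint ranges: [-3.07, 3.07], [-1.43, 2.12], [-1.02, 1.25], [-3.03, 1.67], [-3.05, -0], [-3.03, 3.03]. Speed limits (rad/s): [2.39, 2.39, 3.01, 3.14, 3.14, 3.14].

### API

Orientations are given as [roll, pitch, yaw] about the fixed x, y, z axes, in that order (R = Rz(yaw) Ry(pitch) Rx(roll)).
In Python, from station import arm gives the robot as it stands.
- The arm moves only by the tool carry_out, never from a script. Its argument "targets" is a list that holds one entry, the list of rows, each a list of 7 numbers: the turn, a rotation vector about the tool's x, y, z in units of 8 degrees (1.0 is 8 degrees), then the shift along the tool's x, y, z in units of 2.5 cm (1.0 is 2.5 cm), then the opening, from -1 (shut) to 1 (fully open). A call has 1 to 20 rows; each row shifts and turns the commanded pose from where the row before left it, along the tool's axes as they then stand; what a row does not reach is not made up. A row lasts 1/8 s, in which the tool goes at most 62.5 mm and 10.7 degrees, less where a joint would pass 70% of its speed; a pose out of reach is approached as far as the arm can. A call with a number of a shift or a turn outside -1 to 1 is refused whole. A call with a gripper value outside its range is refused whole. The fingers move at their own pace and stop on an object; "squeeze" is the grip in N (left out, the last holds). Time passes only in rows, so rows that do not move let the fingers close. It gives the time, the measured TCP pose, the force and the opening at its end, in the units of the state.
- arm.get_state(): the state, without advancing time (a new reading comes with each control period).
- arm.grab_frame(name): name is "scene" or "side" or "wrist"; returns (picture, depth): 400x640x3 uint8, red, green, blue; 400x640 float32, m along the optical axis (not along the pixel's ray), 0 where there is no reading.
- arm.camera_model(name): a dict with "camera_matrix" (3x3 intrinsics, pixels), "distortion" ([k1, k2, p1, p2, k3] as OpenCV has them; the pictures are not rectified), "world_from_camera" (4x4, takes a point from camera to world coordinates). Camera axes: x right, y down, z forward; pixel columns grow to the right and rows downward; lengths in m; the calibration is good to about 2 mm. A picture is of the moment at which its call begins: read the wrist's pose just before it. camera_model takes no time and is no camera call; for the wrist camera it gives the pose at the moment of the call.
- arm.job_done(): hands the job in, once; it reports no verdict.
Trained networks look in the newest picture that a camera, given by its name, has taken for a name from the list of things; names that differ only in an ending like _2 or _b are one class to them, and where a whole thing is asked for, a point or a joint stands for the part that bears it (a point fixed in the world has none). Each returns a list of dicts, best first, with "conf" (0 to 1); they miss things now and then, are a little off and sometimes report something else, mostly with a low value. They report only what shows in the picture. A call takes as long as a camera call. They do not tell look-alikes from the thing itself.
- arm.spot_in(camera, query): "point" ([row, column] in pixels, amid what is visible of it).
- arm.landmark_of(camera, query): "point" ([row, column] in pixels: a listed point, or the origin of a listed thing).
The state is a dict: "t": time; "q": joint angles; "qd": joint speeds; "joint_efforts": joint torques, N m; "eef_pos": TCP position; "ee_rot": TCP orientation; "force": force on the tool from outside, world axes, zero at the start; "moment": the same for the moment, N m; "width": finger opening in m.
Only numpy, scipy, OpenCV 4.12 (cv2) and the standard library are available. Lean on these libraries where they do the work, as an engineer would, in place of code of your own. Each camera call takes 0.05 s, during which the arm holds its last target.

## Working session

There is one attempt and no reset: what is moved stays moved. The work goes in short steps, Python scripts to look and compute and a tool call to move; the robot and the scene stay as the last step left them, time stands still between calls to the robot, and variables do not carry over. Pictures are saved under pics/ and viewed, and the job is handed in when it is done.

Besides the shell and the picture viewer there is one more tool, called after "Request:" as name([rows], argument=value, ...), one row to a line, values as JSON. carry_out: Moves the arm, as the interface text tells. Its arguments: {"type":"object","properties":{"targets":{"type":"array"},"squeeze":{"type":"number"}},"required":["targets"]}

```bash
ls; mkdir -p pics; python3 - <<'E'
from station import arm
import cv2
s=arm.get_state(); print({k:(v if not hasattr(v,'round') else v) for k,v in s.items()}, arm.grip_depth)
for n in ["scene","side","wrist"]:
    p,d=arm.grab_frame(n); cv2.imwrite(f"pics/{n}0.png",p[:,:,::-1]); m=arm.camera_model(n); print(n,m)
    for q in ["tread","head_grip","button_face","index","set_mark","scale_end","sleeve_end","bolt_top","gauge_stand"]:
        r=arm.landmark_of(n,q); print(q,[(x['point'],round(x['conf'],2)) for x in r[:3]])
E
```

```text
pics
{'t': 0.0, 'q': array([-1.01086622e+00,  3.59419906e-01,  1.10187110e-02, -3.70792163e-04,
       -1.22410392e+00, -2.88105754e-01]), 'qd': array([-1.11938021e-03,  3.78299511e-05, -5.13318598e-04,  1.05725198e-03,
        5.18975574e-04, -3.10024811e-04]), 'joint_efforts': array([-5.36384887e-04, -5.82721031e+01,  2.93068510e+01,  6.99753553e+00,
        6.93037538e-03, -1.14324419e-04]), 'eef_pos': array([ 0.18117824, -0.65001627,  0.40367988]), 'ee_rot': array([ 3.13985525e+00, -1.51384083e-04, -2.86989445e+00]), 'force': array([0.10232465, 0.02753415, 0.71442855]), 'moment': array([-0.00210513,  0.05354279, -0.04657769]), 'width': 0.08767791386935787} 0.1593
scene {'camera_matrix': array([[490.81186722,   0.        , 317.4288551 ],
       [  0.        , 490.81186722, 202.56605243],
       [  0.        ,   0.        ,   1.        ]]), 'distortion': array([0.0313344, 0.       , 0.       , 0.       , 0.       ]), 'world_from_camera': array([[ 0.18107186,  0.69727588, -0.69355557,  1.3039236 ],
       [ 0.98344283, -0.12314679,  0.13294758, -0.10381676],
       [ 0.007292  , -0.
[... 1362 characters left out ...]
1, 253.7], 0.84)]
gauge_stand [([275.4, 298.9], 0.74)]
wrist {'camera_matrix': array([[293.86813674,   0.        , 317.92560083],
       [  0.        , 293.86813674, 201.7395871 ],
       [  0.        ,   0.        ,   1.        ]]), 'distortion': array([-0.00681871,  0.        ,  0.        ,  0.        ,  0.        ]), 'world_from_camera': array([[-0.26872381,  0.93051572,  0.24885339,  0.11337053],
       [ 0.96321658,  0.25929101,  0.07058319, -0.66939828],
       [ 0.00115332,  0.25866709, -0.96596584,  0.38527236],
       [ 0.        ,  0.        ,  0.        ,  1.        ]])}
tread []
head_grip []
button_face []
index []
set_mark []
scale_end []
sleeve_end []
bolt_top []
gauge_stand []
```

View pics/scene0.png

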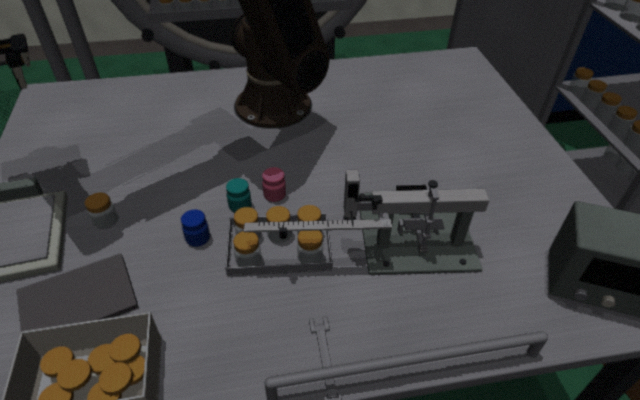

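View pics/side0.png

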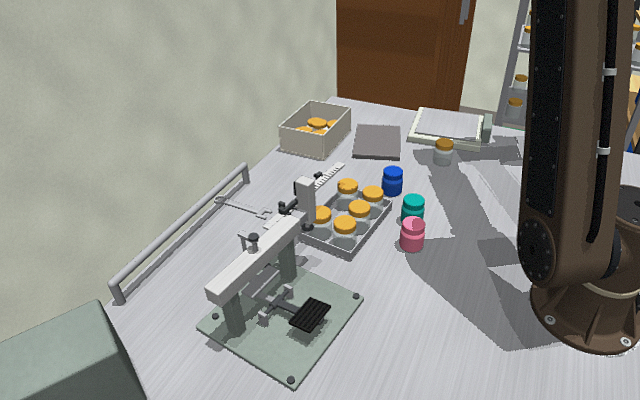

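```bash
cat > h.py <<'E'
import numpy as np, cv2
from station import arm
from scipy.optimize import least_squares
def project(n,P,m=None):
    m=m or arm.camera_model(n); T=np.linalg.inv(m["world_from_camera"])
    r=cv2.Rodrigues(T[:3,:3])[0]
    return cv2.projectPoints(np.atleast_2d(P).astype(float),r,T[:3,3],m["camera_matrix"],m["distortion"])[0][:,0][:,::-1] # row,col
def ray(n,rc,m=None):
    m=m or arm.camera_model(n)
    u=cv2.undistortPoints(np.array([[[rc[1],rc[0]]]],float),m["camera_matrix"],m["distortion"])[0,0]
    W=m["world_from_camera"]; return W[:3,3],W[:3,:3]@np.array([u[0],u[1],1.])
def atz(n,rc,z,m=None):
    o,d=ray(n,rc,m); return o+d*(z-o[2])/d[2]
def tri(obs):
    A=np.zeros((3,3));b=np.zeros(3)
    for n,rc in obs:
        o,d=ray(n,rc); d=d/np.linalg.norm(d); M=np.eye(3)-np.outer(d,d); A+=M;b+=M@o
    return np.linalg.solve(A,b)
E
python3 - <<'E'
from h import *
S={'tread':([195.5,414.1],[314.1,312.2]),'head_grip':([183.3,349.4],[189.6,306.7]),'button_face':([192.9,353.5],[187.6,294.3]),'index':([222.7,351.3],[206.5,285.6]),'set_mark':([223.3,283.2],[174,320]),'scale_end':([228.2,246.3],[160.5,341.1]),'sleeve_end':([195.9,374.5],[217.2,294.9]),'bolt_top':([180.1,436.4],[235.1,253.7]),'gauge_stand':([247.5,362],[275.4,298.9])}
for k,(a,b) in S.items(): print(k,tri([("scene",a),("side",b)]).round(4))
# fit: x,y,yaw,h0,d,se
def pts(p):
    x,y,w,h,sm,se,tx,ty=p
    L={'tread':(tx,ty,.056),'head_grip':(0,h,.2),'button_face':(.024,h,.2),'index':(.05,h,.138),'set_mark':(.059,sm,.138),'scale_end':(.048,se,.134),'sleeve_end':(0,0,.163),'bolt_top':(0,.12,.198),'gauge_stand':(0,0,0)}
    c,s=np.cos(w),np.sin(w)
    return {k:np.array([x+c*a-s*b,y+s*a+c*b,z]) for k,(a,b,z) in L.items()}
ms={n:arm.camera_model(n) for n in("scene","side")}
def res(p):
    P=pts(p);r=[]
    for k in S:
        for n,o in zip(("scene","side"),S[k]): r+=list(project(n,P[k],ms[n])[0]-o)
    return r
f=least_squares(res,[.5,0.1,0,-.03,-.13,-.2,-.1,.1],loss='soft_l1')
print(f.x.round(4)); 
for k,v in zip(S,np.array(res(f.x)).reshape(-1,4).round(1)): print(k,v)
for n in ms:
    im=cv2.imread(f"pics/{n}0.png")
    c=(130,220,150,500) if n=="scene" else (140,0,180,0)
    if n=="scene": cr=im[160:280,220:420]
    else: cr=im[145:345,190:390]
    k=4 if n=="scene" else 3
    cv2.imwrite(f"pics/{n}0c.png",cv2.resize(cr,None,fx=k,fy=k,interpolation=cv2.INTER_CUBIC))
E
```

```text
tread [0.5101 0.28   0.0491]
head_grip [0.6027 0.0956 0.1993]
button_face [0.6306 0.0978 0.1982]
index [0.6569 0.0929 0.138 ]
set_mark [ 0.6396 -0.0444  0.1444]
scale_end [ 0.6245 -0.1229  0.1361]
sleeve_end [0.6073 0.1481 0.1613]
bolt_top [0.6254 0.2677 0.203 ]
gauge_stand [ 0.6061  0.141  -0.0124]
[ 0.6095  0.1468 -0.1255 -0.0481 -0.1885 -0.2642 -0.1179  0.1207]
tread [-4.1 -1.5  0.2 -2. ]
head_grip [-0.3  1.8  0.6 -1.2]
button_face [-1.6 -1.1 -0.8  1.8]
index [-0.5  0.7 -0.3  2.6]
set_mark [ 4.8 -0.4  0.6 -0.6]
scale_end [-1.5 -1.   2.4 -1.8]
sleeve_end [-0.5 -1.2 -0.6 -1.8]
bolt_top [ 0.9 -2.8  2.3 -0.3]
gauge_stand [-1.4  5.1 -3.6 -1. ]
```

View pics/scene0c.png

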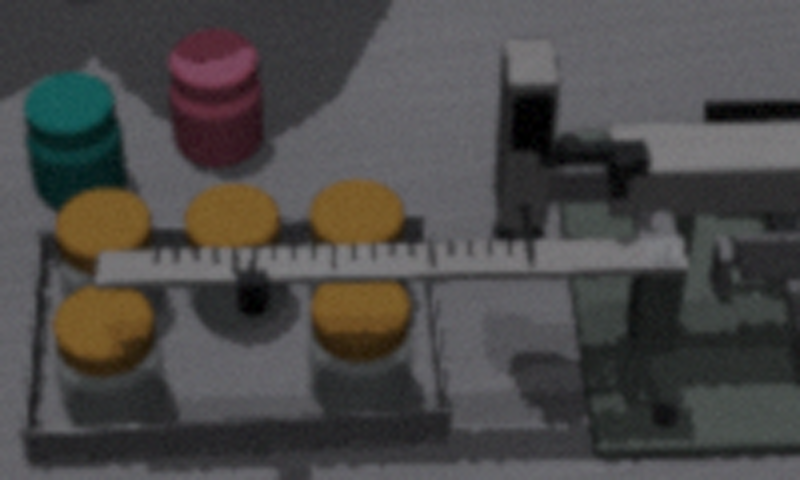

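View pics/side0c.png

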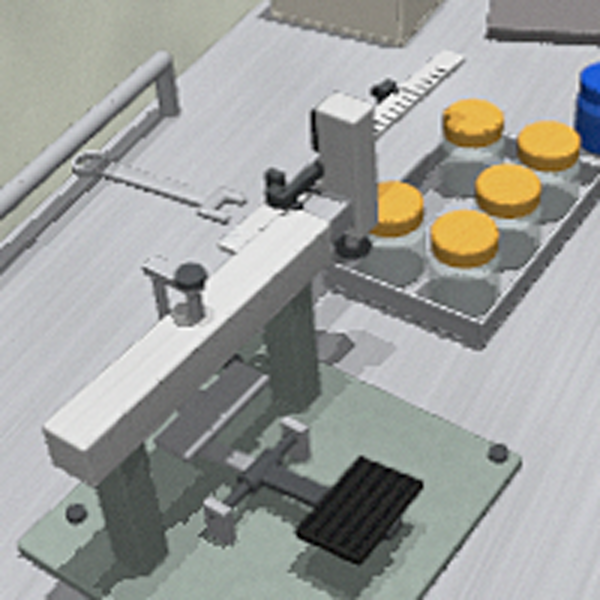

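Request:
carry_out([
  [[0,0,0.95,0,0,0,-1],[0,0,0.95,0,0,0,-1],[0,0,0.94,0,0,0,-1],[0,0,0,-0.51,1,0,-1],[0,0,0,-0.51,1,0,-1],[0,0,0,-0.51,1,0,-1],[0,0,0,-0.51,1,0,-1],[0,0,0,-0.51,1,0,-1],[0,0,0,-0.51,1,0,-1],[0,0,0,-0.51,1,0,-1],[0,0,0,-0.51,1,0,-1],[0,0,0,-0.51,1,0,-1],[0,0,0,-0.51,1,0,-1],[0,0,0,-0.51,1,0,-1],[0,0,0,-0.51,1,0,-1],[0,0,0,-0.51,1,0,-1],[0,0,0,-0.51,1,0,-1],[0,0,0,-0.51,1,0,-1],[0,0,0,-0.51,1,0,-1],[0,0,0,-0.51,1,0,-1]],
], squeeze=10)

```text
t: 4.0
eef_pos: [0.4496, -0.2546, 0.4049]
ee_rot: [-3.142, 0.001, 3.017]
force: [-0.2, -1.3, -0.2]
width: 0.0006
```

Request:
carry_out([
  [[0,0,0,0,1,0,-1],[0,0,0,0,1,0,-1],[0,0,0,0,1,0,-1],[0,0,0,0,1,0,-1],[0,0,0,0,1,0,-1],[0,0,0,0,1,0,-1],[0,0,0,0,1,0,-1],[0,0,0,0,1,0,-1],[0,0,0,0,1,0,-1],[0,0,0,0,1,0,-1],[0,0,0,0,1,0,-1],[0,0,0,0,1,0,-1],[0,0,0,0,1,0,-1],[0,0,0,0,1,0,-1],[0,0,0,0,1,0,-1],[0,0,0,0,1,0,-1],[0,0,0,0,1,0,-1],[0,0,0,0,1,0,-1]],
])

```text
t: 6.25
eef_pos: [0.5053, 0.1923, 0.4048]
ee_rot: [3.141, 0.0, 3.017]
force: [0.4, 0.2, -0.8]
width: 0.0009
```

```bash
python3 - <<'E'
from h import *
s=arm.get_state();print(s['eef_pos'])
m=arm.camera_model("wrist");p,d=arm.grab_frame("wrist");cv2.imwrite("pics/w1.png",p[:,:,::-1])
for q,z in [("tread",.056),("bolt_top",.198),("head_grip",.2),("sleeve_end",.163)]:
    for r in arm.landmark_of("wrist",q)[:2]: print(q,r['point'],round(r['conf'],2),atz("wrist",r['point'],z,m).round(4))
E
```

```text
[0.50525882 0.19227239 0.40478439]
tread [180.2, 391.9] 0.91 [0.5082 0.2766 0.056 ]
head_grip [223.0, 200.0] 0.58 [0.4894 0.1146 0.2   ]
```

View pics/w1.png

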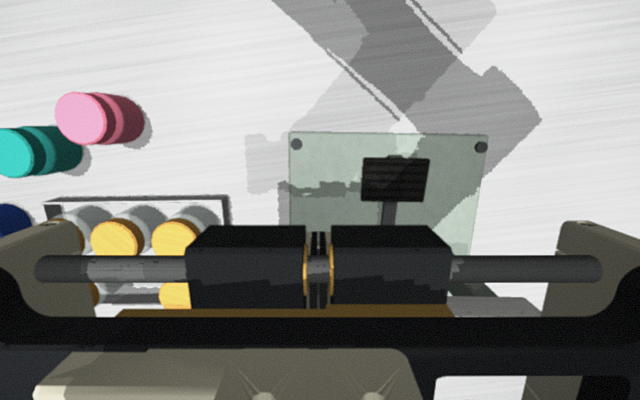

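Request:
carry_out([
  [[0,0,0,0.125,0.84,0,-1],[0,0,0,0.125,0.84,0.5,-1],[0,0,0,0.125,0.84,0.7,-1],[0,0,0,0.125,0.84,1,-1],[0,0,0,0,0,1,-1],[0,0,0,0,0,1,-1],[0,0,0,0,0,1,-1],[0,0,0,0,0,1,-1],[0,0,0,0,0,0.2,-1],[0,0,0,0,0,0.2,-1],[0,0,0,0,0,0.2,-1]],
])

```text
t: 7.88
eef_pos: [0.5034, 0.2764, 0.2351]
ee_rot: [3.141, 0.001, 3.017]
force: [-1.3, 0.4, 3.0]
width: 0.0003
```

```bash
python3 - <<'E'
from h import *
s=arm.get_state();print(s['eef_pos'],s['force'])
p,d=arm.grab_frame("side");cv2.imwrite("pics/s2.png",cv2.resize(p[170:380,190:460,::-1],None,fx=2.5,fy=2.5))
E
```

```text
[0.50335158 0.2763936  0.23507794] [-1.30717942  0.42490129  2.95090504]
```

View pics/s2.png

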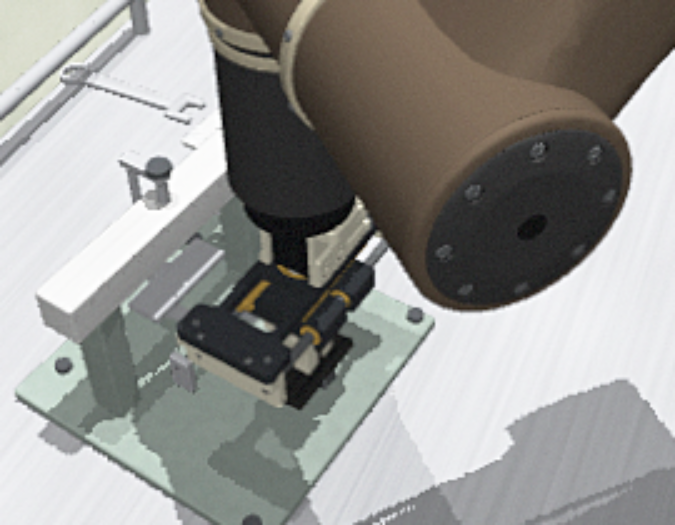

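Request:
carry_out([
  [[0,0,0,0,0,0.2,-1],[0,0,0,0,0,0.2,-1],[0,0,0,0,0,0.2,-1],[0,0,0,0,0,0.16,-1],[0,0,0,0,0,0,-1]],
])

```text
t: 8.55
eef_pos: [0.5028, 0.2763, 0.2166]
ee_rot: [3.14, -0.0, 3.017]
force: [-6.2, 1.6, 8.1]
width: 0.0006
```

Request:
carry_out([
  [[0,0,0,0,0,0.1,-1],[0,0,0,0,0,0.1,-1],[0,0,0,0,0,0.1,-1],[0,0,0,0,0,0,-1]],
])

```text
t: 9.05
eef_pos: [0.5027, 0.2763, 0.2115]
ee_rot: [3.14, 0.001, 3.018]
force: [-14.3, -0.5, 28.9]
width: 0.0002
```

```bash
python3 - <<'E'
from h import *
s=arm.get_state();print(s['eef_pos'],s['force'])
p,d=arm.grab_frame("side");cv2.imwrite("pics/s3.png",cv2.resize(p[170:380,190:460,::-1],None,fx=2.5,fy=2.5))
print(arm.landmark_of("side","bolt_top"), project("side",[.6245,.2659,.198]),project("side",[.6245,.2659,.213]))
E
```

```text
[0.50270471 0.2763346  0.21145742] [-14.2868254   -0.48222325  28.90664928]
[{'point': [225.9, 251.5], 'conf': 0.73}] [[237.43924975 253.46664764]] [[231.24016017 252.43780715]]
```

View pics/s3.png

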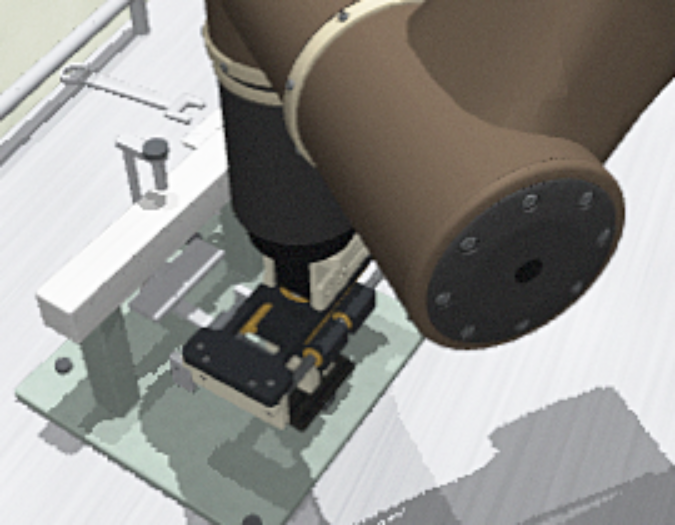

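Request:
carry_out([
  [[0,0,0,0,0,-0.6,-1],[0,0,0,0,0,-1,-1],[0,0,0,0,0,-1,-1],[0,0,0,0,0,-1,0],[0,0,-0.9375,0,0,-0.67,1],[0,0,-0.9375,0,0,-0.67,1],[0,0,-0.9375,0,0,-0.67,1],[0,0,-0.9375,0,0,-0.67,1],[0,0,-0.9375,0,0,-0.67,1],[0,0,-0.9375,0,0,-0.67,1],[0,0,-0.9375,0,0,-0.67,1],[0,0,-0.9375,0,0,-0.67,1],[0,0,-0.9375,0,0,-0.67,1],[0,0,-0.9375,0,0,-0.67,1],[0,0,-0.9375,0,0,-0.67,1],[0,0,-0.9375,0,0,-0.67,1]],
])

```text
t: 11.15
eef_pos: [0.503, 0.2756, 0.5002]
ee_rot: [-3.141, 0.001, -1.691]
force: [-0.1, 0.5, 0.1]
width: 0.0876
```

Request:
carry_out([
  [[0,0,0,1,-0.8,0,1],[0,0,0,1,-0.8,0,1],[0,0,0,1,-0.8,0,1],[0,0,0,1,-0.8,0,1],[0,0,0,1,-0.8,0,1],[0,0,0,0.4,-0.8,0,1],[0,0,0,0,0,0,1]],
])

```text
t: 12.02
eef_pos: [0.6065, 0.1263, 0.4988]
ee_rot: [3.141, -0.0, -1.697]
force: [-0.5, -1.1, -0.3]
width: 0.0879
```

```bash
python3 - <<'E'
from h import *
s=arm.get_state();print(s['eef_pos'],s['ee_rot'],s['force'])
m=arm.camera_model("wrist");p,d=arm.grab_frame("wrist");cv2.imwrite("pics/w4.png",p[:,:,::-1])
for q,z in [("head_grip",.2),("button_face",.2),("index",.138),("set_mark",.138),("scale_end",.134)]:
    for r in arm.landmark_of("wrist",q)[:2]: print(q,r['point'],round(r['conf'],2),atz("wrist",r['point'],z,m).round(4))
p,d=arm.grab_frame("side");cv2.imwrite("pics/s4.png",cv2.resize(p[145:345,190:390,::-1],None,fx=3,fy=3))
print(arm.landmark_of("side","bolt_top"))
E
```

```text
[0.60650569 0.12633996 0.49880576] [ 3.14135227e+00 -2.06481106e-04 -1.69734002e+00] [-0.51338016 -1.05727128 -0.33435626]
head_grip [170.5, 317.0] 0.68 [0.603  0.1006 0.2   ]
head_grip [158.5, 272.0] 0.33 [0.6439 0.0838 0.2   ]
button_face [168.0, 290.5] 0.56 [0.6278 0.095  0.2   ]
index [160.1, 274.5] 0.86 [0.6518 0.092  0.138 ]
index [41.6, 325.2] 0.6 [ 0.5786 -0.0241  0.138 ]
set_mark [23.9, 267.4] 0.64 [ 0.6361 -0.0482  0.138 ]
[{'point': [228.1, 253.9], 'conf': 0.68}, {'point': [229.6, 357.5], 'conf': 0.43}]
```

View pics/w4.png

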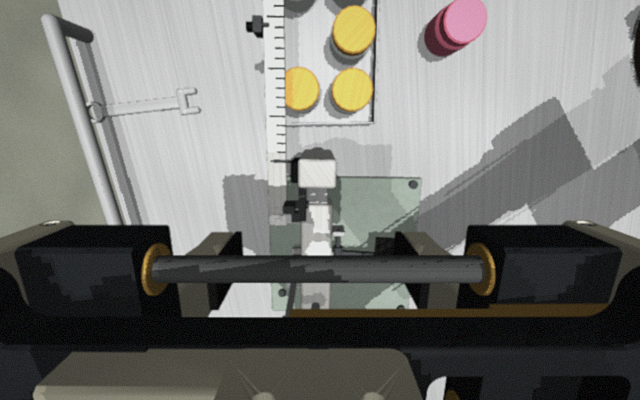

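View pics/s4.png

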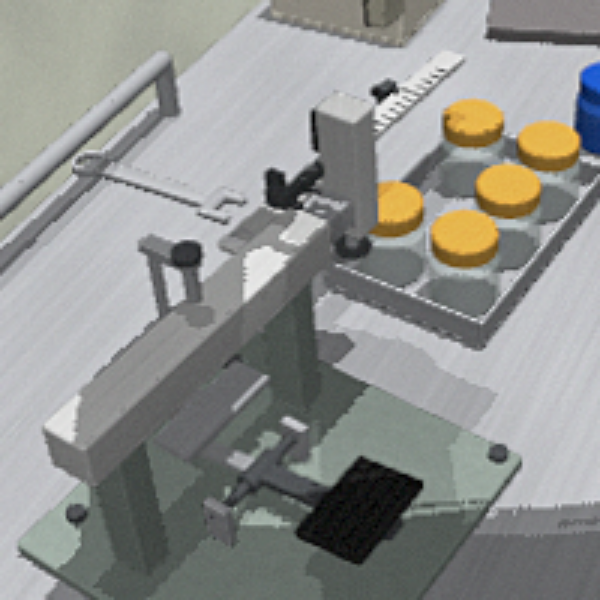

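```bash
python3 - <<'E'
from h import *
im=cv2.imread("pics/w4.png")
w=-.1255;R=np.array([[np.cos(w),-np.sin(w)],[np.sin(w),np.cos(w)]])
c=np.array([.6028,.0985])
def P(x,y,z): return np.r_[c+R@[x,y],z]
pts=[P(a*.017,b*.013,.225) for a,b in((1,1),(1,-1),(-1,-1),(-1,1))]
q=project("wrist",np.array(pts)); print(q.round(1))
o,k=(0,230),6
cr=cv2.resize(im[0:90,230:350],None,fx=6,fy=6,interpolation=cv2.INTER_CUBIC); cv2.imwrite("pics/w4a.png",cr)
cr=cv2.resize(im[120:220,240:370],None,fx=6,fy=6,interpolation=cv2.INTER_CUBIC)
cv2.polylines(cr,[((q[:,::-1]-[240,120]+.5)*6).astype(int)],True,(0,0,255),1)
cv2.imwrite("pics/w4b.png",cr)
E
```

```text
[[185.7 296.2]
 [156.2 295.7]
 [156.3 335.1]
 [185.8 334.6]]
```

View pics/w4a.png

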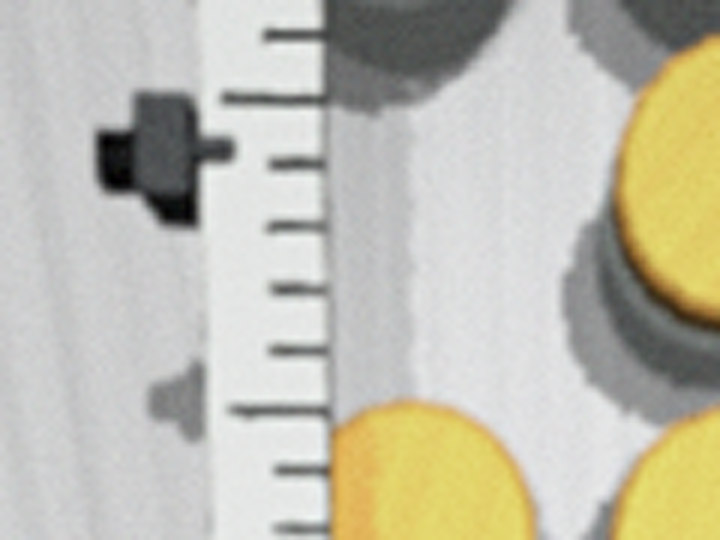

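View pics/w4b.png

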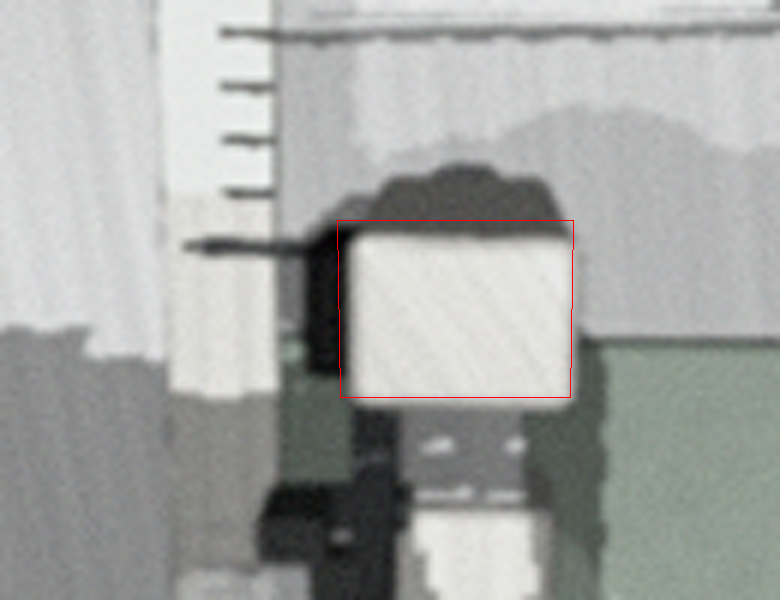

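Request:
carry_out([
  [[0,0,0,0.53,0.03,0,1],[0,0,0,0.53,0.02,0.58,1],[0,0,0,0,0,1,1],[0,0,0,0,0,1,1],[0,0,0,0,0,1,1],[0,0,0,0,0,1,1],[0,0,0,0,0,0.5,1],[0,0,0,0,0,0.5,1],[0,0,0,0,0,0,1],[0,0,0,0,0,0,1]],
])

```text
t: 13.68
eef_pos: [0.6012, 0.1009, 0.3604]
ee_rot: [-3.141, 0.0, -1.695]
force: [-0.7, 0.4, 0.0]
width: 0.0875
```

```bash
python3 - <<'E'
from h import *
s=arm.get_state();print(s['eef_pos'],s['ee_rot'],s['force'])
p,d=arm.grab_frame("wrist");cv2.imwrite("pics/w5.png",p[:,:,::-1])
p,d=arm.grab_frame("scene");cv2.imwrite("pics/sc5.png",cv2.resize(p[120:260,230:470,::-1],None,fx=3.3,fy=3.3))
E
```

```text
[0.60115974 0.10092992 0.36039603] [-3.14053964e+00  3.86847554e-04 -1.69543772e+00] [-0.71085137  0.37618713  0.00603777]
```

View pics/w5.png

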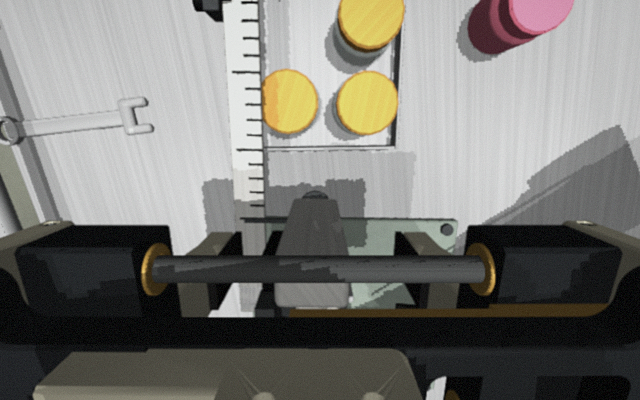

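View pics/sc5.png

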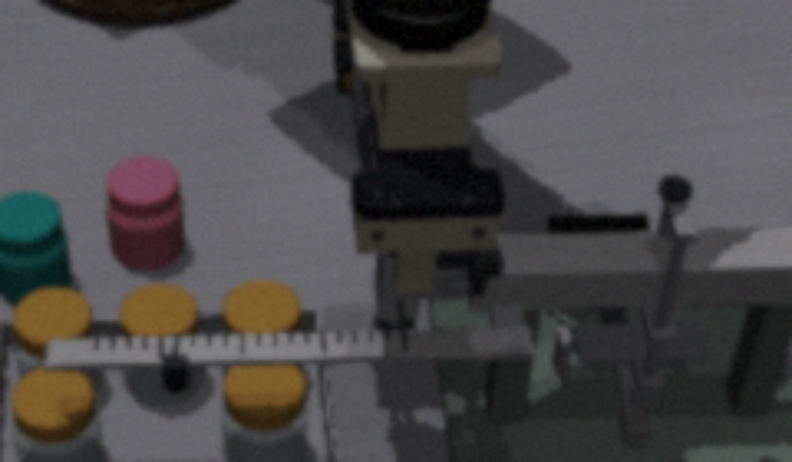

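Request:
carry_out([
  [[0,0,0,0,-0.1,0,0.3],[0,0,0,0,0,0,-0.1],[0,0,0,0,0,0,-0.5],[0,0,0,0,0,0,-1],[0,0,0,0,0,0,-1],[0,0,0,0,0,0,-1]],
], squeeze=20)

```text
t: 14.52
eef_pos: [0.6043, 0.1006, 0.3598]
ee_rot: [-3.139, 0.0, -1.696]
force: [4.7, -1.3, -1.7]
width: 0.035
```

Request:
carry_out([
  [[0,0,0,0,-0.04,0,-1],[0,0,0,0.1,0,0,-1],[0,0,0,0.2,0,0,-1],[0,0,0,0.2,0,0,-1],[0,0,0,0,0,0,-1]],
], squeeze=25)

```text
t: 15.15
eef_pos: [0.6028, 0.0876, 0.3598]
ee_rot: [-3.141, 0.0, -1.696]
force: [2.5, 2.6, 0.1]
width: 0.035
```

```bash
python3 - <<'E'
from h import *
s=arm.get_state();print(s['eef_pos'],s['ee_rot'],s['force'],s['width'])
p,d=arm.grab_frame("wrist");cv2.imwrite("pics/w6.png",p[:,:,::-1])
E
```

```text
[0.60279261 0.08760116 0.3597654 ] [-3.14138257e+00  8.19542745e-05 -1.69602716e+00] [2.53120746 2.61520761 0.06675441] 0.03497629927607959
```

View pics/w6.png

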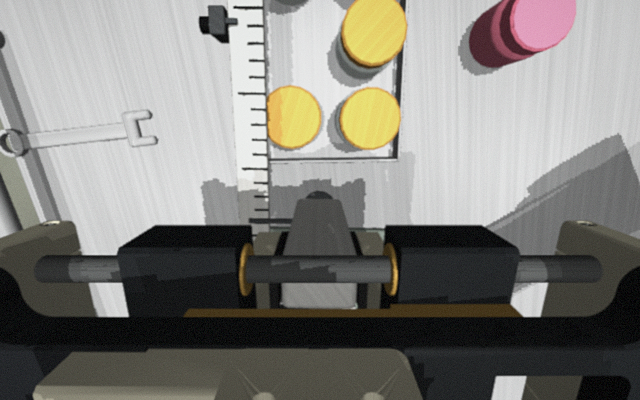

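Request:
carry_out([
  [[0,0,0,0.4,0,0,-1],[0,0,0,0.4,0,0,-1],[0,0,0,0.4,0,0,-1],[0,0,0,0.4,0,0,-1],[0,0,0,0.4,0,0,-1],[0,0,0,0.4,0,0,-1],[0,0,0,0.4,0,0,-1],[0,0,0,0.4,0,0,-1],[0,0,0,0.4,0,0,-1],[0,0,0,0.4,0,0,-1],[0,0,0,0.3,0,0,-1],[0,0,0,0.2,0,0,-1],[0,0,0,0.1,0,0,-1],[0,0,0,0,0,0,-1]],
])

```text
t: 16.95
eef_pos: [0.5872, -0.0268, 0.3597]
ee_rot: [3.139, -0.0, -1.696]
force: [-5.8, 4.6, 5.6]
width: 0.0351
```

```bash
cat > look.py <<'E'
import sys
from h import *
i=sys.argv[1]
s=arm.get_state();print(s['t'],s['eef_pos'],s['ee_rot'],s['force'],s['width'])
w=-.1255;u=np.array([np.sin(-w),np.cos(w)])
for n in("wrist","scene","side"):
    m=arm.camera_model(n);p,d=arm.grab_frame(n);cv2.imwrite(f"pics/{n}{i}.png",p[:,:,::-1])
    for q in("index","set_mark"):
        for r in arm.landmark_of(n,q)[:2]:
            X=atz(n,r['point'],.138,m); print(n,q,r['point'],round(r['conf'],2),X.round(4),"ys",(X[:2]@u).round(4))
    g={"wrist":(140,260,200,300),"scene":(195,245,240,320),"side":(130,220,270,370)}[n]
    cv2.imwrite(f"pics/{n}{i}c.png",cv2.resize(p[g[0]:g[1],g[2]:g[3],::-1],None,fx=5,fy=5,interpolation=cv2.INTER_CUBIC))
E
python3 look.py 7
```

```text
16.95 [ 0.58724174 -0.02680047  0.35965753] [ 3.13897161e+00 -4.33366335e-04 -1.69624561e+00] [-5.81879251  4.6412282   5.5716573 ] 0.035113253702646285
wrist index [218.5, 250.8] 0.66 [ 0.6335 -0.0359  0.138 ] ys 0.0437
wrist index [85.4, 248.0] 0.19 [ 0.6188 -0.125   0.138 ] ys -0.0466
wrist set_mark [203.8, 244.9] 0.64 [ 0.6357 -0.0473  0.138 ] ys 0.0326
scene index [222.9, 288.3] 0.81 [ 0.6325 -0.0347  0.138 ] ys 0.0447
scene index [227.0, 242.5] 0.69 [ 0.6275 -0.1267  0.138 ] ys -0.0471
scene set_mark [223.1, 281.1] 0.64 [ 0.6305 -0.0491  0.138 ] ys 0.0302
side index [177.2, 319.9] 0.88 [ 0.6386 -0.038   0.138 ] ys 0.0423
```

View pics/wrist7c.png

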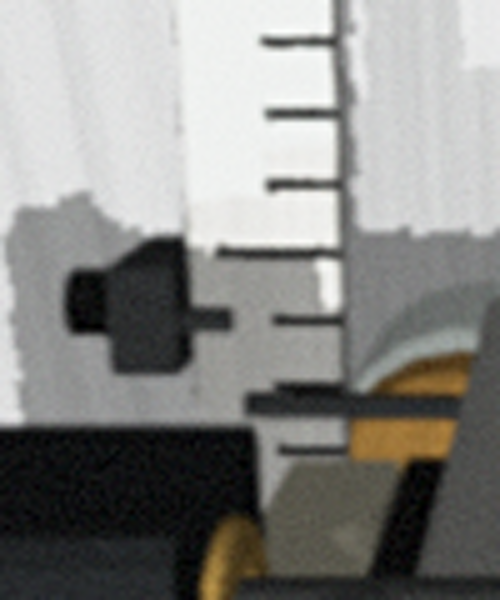

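View pics/scene7c.png

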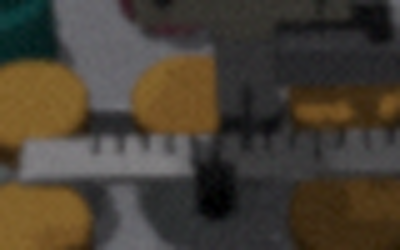

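View pics/side7c.png

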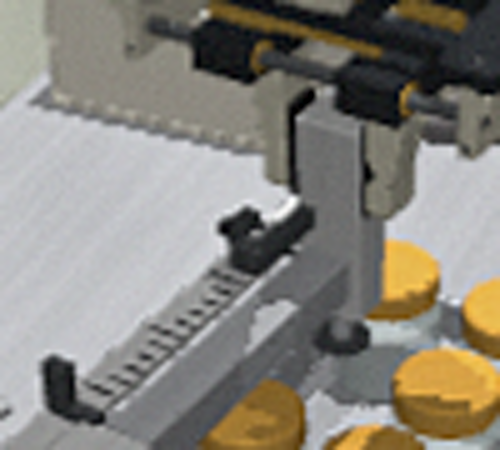

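```bash
python3 - <<'E'
from h import *
w=-.1255;u=np.array([np.sin(-w),np.cos(w)])
m=arm.camera_model("wrist")
f=lambda x,y,z=.138: atz("wrist",[140+(y+.5)/5-.5,200+(x+.5)/5-.5],z,m)
for a in[(255,404),(330,405),(205,320),(228,320)]:
    X=f(*a);print(a,X.round(4),(X[:2]@u).round(4))
a=f(217,250,.134);b=f(338,253,.134);c=f(280,450,.134); print("line",a,b,"ang",np.arctan2(*(b-a)[[1,0]]),(a-c)[:2]@u)
a=f(343,20,.134);b=f(347,380,.134);print("edge yaw",np.arctan2(-(b-a)[0],(b-a)[1]))
E
```

```text
(255, 404) [ 0.634  -0.0343  0.138 ] 0.0453
(330, 405) [ 0.6232 -0.0328  0.138 ] 0.0455
(205, 320) [ 0.6387 -0.0476  0.138 ] 0.0327
(228, 320) [ 0.6355 -0.0472  0.138 ] 0.0327
line [ 0.63620772 -0.05674179  0.134     ] [ 0.6190242 -0.0541253  0.134    ] ang 2.990485981926289 -0.030546930330546812
edge yaw -0.1573107282114628
```

Request:
carry_out([
  [[0,0,0,0,0.05,-0.02,-1],[0,0,0,0.2,0.02,0,-1],[0,0,0,0.2,0.02,0,-1],[0,0,0,0.1,0,0,-1],[0,0,0,0,0,0,-1]],
])

```text
t: 18.02
eef_pos: [0.5849, -0.0385, 0.3598]
ee_rot: [-3.141, 0.0, -1.696]
force: [3.5, 3.2, -4.4]
width: 0.0346
```

```bash
python3 look.py 8
```

```text
18.025 [ 0.58491129 -0.03847599  0.35979932] [-3.14126604e+00  2.06946332e-04 -1.69598374e+00] [ 3.4584142   3.20362509 -4.38911214] 0.03455658849305399
wrist index [220.8, 248.7] 0.71 [ 0.6337 -0.0459  0.138 ] ys 0.0338
wrist set_mark [221.2, 246.3] 0.56 [ 0.6355 -0.0458  0.138 ] ys 0.0341
scene index [222.1, 281.8] 0.69 [ 0.628  -0.0474  0.138 ] ys 0.0316
scene index [231.8, 311.3] 0.21 [0.6643 0.007  0.138 ] ys 0.0901
scene set_mark [219.8, 281.4] 0.46 [ 0.6216 -0.0474  0.138 ] ys 0.0308
side index [174.9, 322.0] 0.92 [ 0.6382 -0.049   0.138 ] ys 0.0313
side set_mark [160.8, 340.8] 0.74 [ 0.6221 -0.1263  0.138 ] ys -0.0475
side set_mark [172.2, 320.0] 0.61 [ 0.6479 -0.0578  0.138 ] ys 0.0238
```

View pics/wrist8c.png

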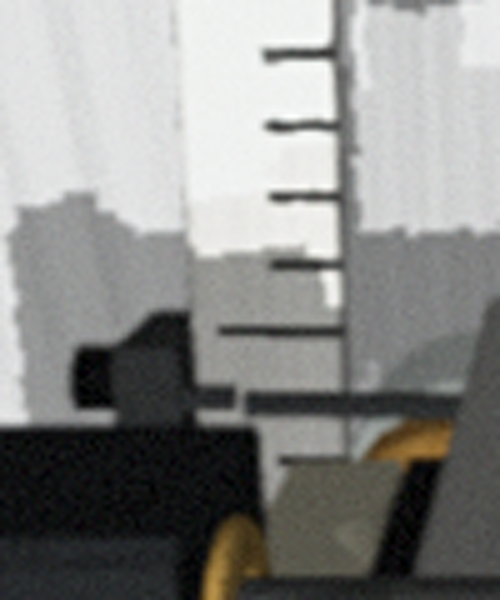

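View pics/side8c.png

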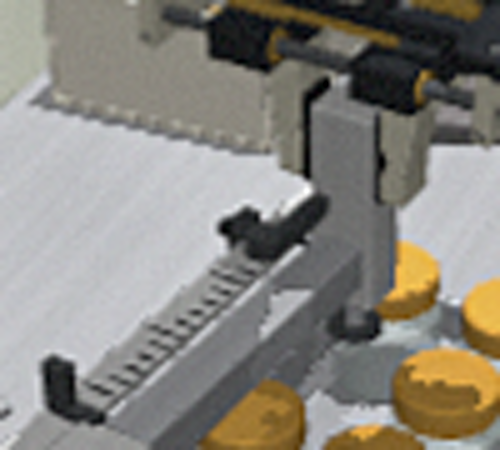

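```bash
cat > meas.py <<'E'
import sys
from h import *
i=sys.argv[1]
m=arm.camera_model("wrist");im=cv2.imread(f"pics/wrist{i}.png",0).astype(float)
r0=int(sys.argv[2]) if len(sys.argv)>2 else 212
cv2.imwrite(f"pics/wz{i}.png",cv2.resize(im[205:240,225:285],None,fx=12,fy=12,interpolation=cv2.INTER_NEAREST))
out={}
for nm,cols in(("set",range(240,247)),("idx",range(251,266))):
    L=[]
    for c in cols:
        col=im[r0:r0+16,c]; bg=np.percentile(col,75); wt=np.clip(bg-col-20,0,None)
        if wt.sum()<30: continue
        L.append(((wt*np.arange(r0,r0+16)).sum()/wt.sum(),c))
    L=np.array(L);print(nm,L[:,0].round(2))
    X=np.array([atz("wrist",q,.138,m) for q in L]);out[nm]=X
for w in(-.125,-.145,-.16):
    u=np.array([-np.sin(w),np.cos(w)]);print(w,{k:np.median(v[:,:2]@u).round(5) for k,v in out.items()})
E
python3 meas.py 8
```

```text
set [222.41 222.08 222.01 221.98 222.2  221.98 222.41]
idx [221.77 220.44 220.29 220.33 220.31 220.27 220.27 220.35 220.28 220.29
 220.29 220.28 220.28 220.34 220.33]
-0.125 {'set': np.float64(0.03472), 'idx': np.float64(0.03334)}
-0.145 {'set': np.float64(0.04752), 'idx': np.float64(0.04588)}
-0.16 {'set': np.float64(0.0571), 'idx': np.float64(0.05529)}[ WARN:0@0.694] global loadsave.cpp:1063 imwrite_ Unsupported depth image for selected encoder is fallbacked to CV_8U.
```

View pics/wz8.png

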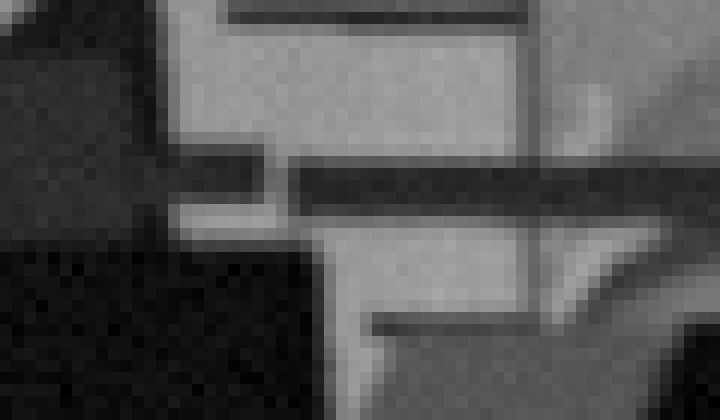

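```bash
cat > meas2.py <<'E'
import sys
from h import *
i=sys.argv[1]; m=arm.camera_model("wrist");im=cv2.imread(f"pics/wrist{i}.png",0).astype(float)
def edges(c,lo,hi,r):
    v=im[:,c]; k=r
    t=(v[lo:hi].min()+np.median(v[[lo,hi]]))/2
    a=r
    while v[a]<t:a-=1
    b=r
    while v[b]<t:b+=1
    return a+(v[a]-t)/(v[a]-v[a+1]), b-(v[b]-t)/(v[b]-v[b-1])
out={}
rs,ri=float(sys.argv[2]),float(sys.argv[3])
for nm,cols,r in(("set",range(241,245),rs),("idx",range(252,268),ri)):
    r=int(r);E=np.array([edges(c,r-4,r+4,r) for c in cols]);mid=E.mean(1)
    print(nm,"w",(E[:,1]-E[:,0]).round(2),"mid",mid.round(2)); out[nm]=(np.array(list(cols)),mid)
c,mi=out["idx"];sl=np.polyfit(c,mi,1);print("slope",sl[0])
px=1.37
for s in(sl[0],.01,.02): print(s,"set-idx mm",(out["set"][1].mean()-(np.median(mi)+s*(out["set"][0].mean()-np.median(c))))/px)
for w in(-.125,-.145,-.16):
    u=np.array([-np.sin(w),np.cos(w)]);f=lambda n:np.mean([atz("wrist",[b,a],.138,m)[:2]@u for a,b in zip(*out[n])])
    print(w,"set-idx ys mm",1000*(f("set")-f("idx")))
E
python3 meas2.py 8 219 220
```

```text
set w [4.81 4.83 4.84 4.84] mid [218.99 218.99 218.99 218.98]
idx w [4.65 4.72 4.84 4.85 4.66 4.7  4.75 4.72 4.81 4.61 4.85 4.72 4.68 4.93
 4.78 4.88] mid [220.25 220.27 220.3  220.3  220.27 220.26 220.34 220.27 220.28 220.3
 220.26 220.29 220.35 220.31 220.45 220.51]
slope 0.009762302213759002
0.009762302213759002 set-idx mm -0.8346561439614073
0.01 set-idx mm -0.8317066093876245
0.02 set-idx mm -0.707619018146737
-0.125 set-idx ys mm -1.0063839710486993
-0.145 set-idx ys mm -0.7605894536161784
-0.16 set-idx ys mm -0.5760385359443663
```

Request:
carry_out([
  [[0,0,0,0.03,-0.015,0.01,-1],[0,0,0,0,0,0,-1],[0,0,0,0,0,0,-1],[0,0,0,0,0,0,-1]],
])

```text
t: 18.98
eef_pos: [0.585, -0.039, 0.3598]
ee_rot: [3.141, -0.0, -1.696]
force: [1.8, 4.7, -1.5]
width: 0.0348
```

```bash
python3 look.py 9; python3 meas2.py 9 219 220
```

```text
18.975 [ 0.58496156 -0.03895449  0.35979377] [ 3.14142758e+00 -4.51096089e-05 -1.69554486e+00] [ 1.78118416  4.73833082 -1.48642708] 0.03481526326260766
wrist index [218.6, 249.2] 0.68 [ 0.633 -0.048  0.138] ys 0.0316
wrist set_mark [221.2, 246.9] 0.56 [ 0.635  -0.0463  0.138 ] ys 0.0336
scene index [223.4, 280.4] 0.93 [ 0.6311 -0.0506  0.138 ] ys 0.0287
scene set_mark [223.0, 282.1] 0.68 [ 0.6306 -0.0471  0.138 ] ys 0.0322
scene set_mark [223.9, 280.6] 0.19 [ 0.6325 -0.0504  0.138 ] ys 0.0291
side index [175.8, 321.6] 0.83 [ 0.6374 -0.0451  0.138 ] ys 0.0351
side set_mark [175.0, 317.8] 0.38 [ 0.6474 -0.0445  0.138 ] ys 0.0369
side set_mark [160.5, 342.0] 0.22 [ 0.6199 -0.1289  0.138 ] ys -0.0503
set w [4.88 4.7  5.04 4.55] mid [219.78 219.77 219.75 219.7 ]
idx w [4.81 4.68 4.7  4.83 4.82 4.81 4.72 4.77 4.85 4.64 4.75 4.83 4.77 5.12
 5.01 4.82] mid [220.32 220.24 220.31 220.28 220.28 220.32 220.25 220.3  220.28 220.26
 220.31 220.29 220.4  220.48 220.41 220.52]
slope 0.012109391370838149
0.012109391370838149 set-idx mm -0.25157159997820766
0.01 set-idx mm -0.27774652939738387
0.02 set-idx mm -0.15365893815649634
-0.125 set-idx ys mm -0.4334946186636546
-0.145 set-idx ys mm -0.18711126997057737
-0.16 set-idx ys mm -0.002269252427383739
```

View pics/wrist9c.png

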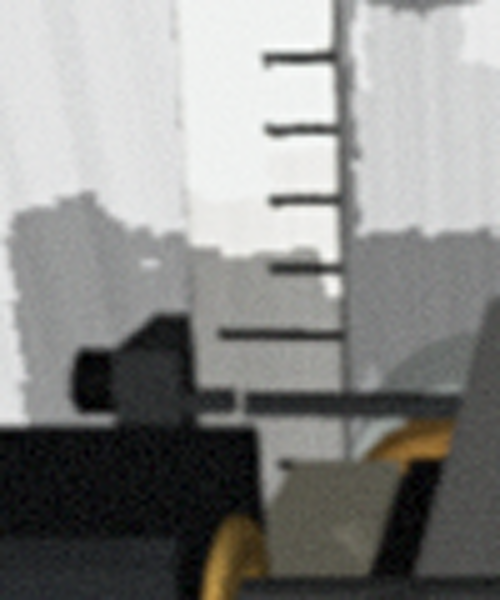

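Request:
carry_out([
  [[0,0,0,0.01,-0.01,0.005,-1],[0,0,0,0,0,0,-1],[0,0,0,0,0,0,-1],[0,0,0,0,0,0,-1],[0,0,0,0,0,0,-1],[0,0,0,0,0,0,-1]],
])

```text
t: 20.18
eef_pos: [0.585, -0.0392, 0.3598]
ee_rot: [3.141, -0.0, -1.695]
force: [-0.5, 5.6, -1.2]
width: 0.0349
```

```bash
python3 look.py 10 | head -1; python3 meas2.py 10 219 220; python3 -c "
import cv2
a=cv2.imread('pics/side10.png')[145:345,190:450];cv2.imwrite('pics/s10z.png',cv2.resize(a,None,fx=3,fy=2.99))"
```

```text
20.175 [ 0.5850185  -0.03916573  0.35975997] [ 3.14106603e+00 -4.30742617e-06 -1.69549418e+00] [-0.5464038   5.62182391 -1.17750854] 0.034855833533345294
set w [4.74 4.72 4.77 4.78] mid [220.02 220.   220.01 219.99]
idx w [4.77 4.9  4.77 4.78 4.86 4.8  4.94 4.72 4.73 4.66 4.73 4.89 5.12 4.92
 4.86 4.91] mid [220.27 220.27 220.33 220.3  220.3  220.3  220.26 220.28 220.27 220.32
 220.32 220.35 220.45 220.5  220.45 220.55]
slope 0.015213729951978894
0.015213729951978894 set-idx mm -0.033580891738977756
0.01 set-idx mm -0.09827681085112604
0.02 set-idx mm 0.025810780389761485
-0.125 set-idx ys mm -0.2532087087988577
-0.145 set-idx ys mm -0.006667835306339853
-0.16 set-idx ys mm 0.1782449633742078
```

View pics/s10z.png

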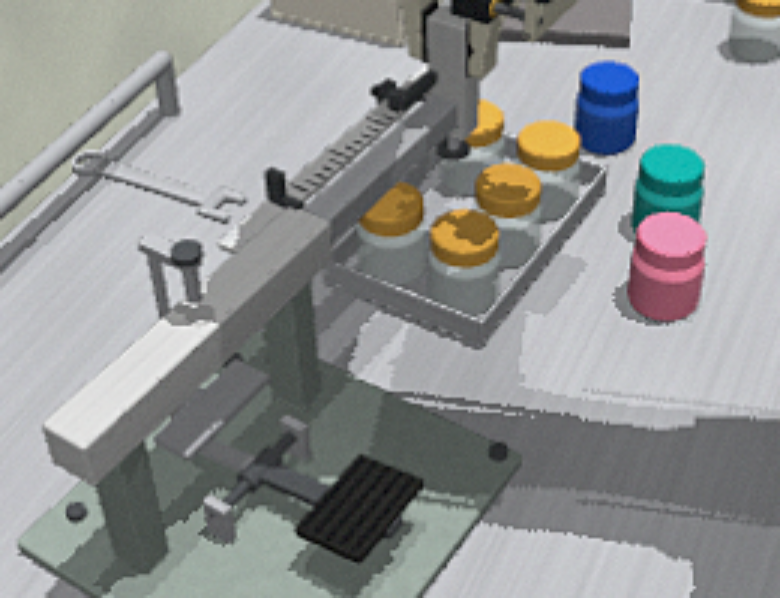

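View pics/wrist10.png

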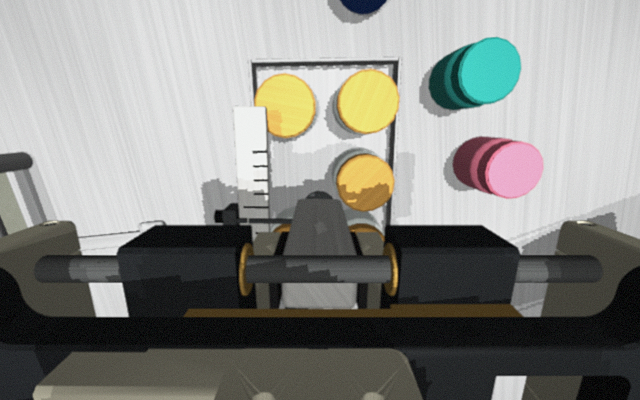

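```bash
python3 -c "
from station import arm
print(arm.job_done()); s=arm.get_state(); print(s['t'],s['width'],s['force'])"
```

```text
the job is handed in; nothing more can be done
None
the job is handed in; nothing more can be done
```

The job is done and handed in at about 20 s, with the arm still held at the mark and the lock button squeezed in.

- **Pedal and bolt:** I pressed the tread until it met its stop, where the force rose to about 29 N. The side camera showed the parking bolt lifted, and it stayed up after I let the pedal go.
- **Grip:** I pinched the head along stand x with a 25 N squeeze. The fingers read 35 mm open, against 36 mm expected with the button fully in. The latch let go, and the arm drew out smoothly against roughly 3–6 N.
- **Alignment:** In the last wrist picture the index blade and the set pointer were in line to about 0.0–0.25 mm. That spread comes from the stand's yaw: the first fit gave −0.125 rad, while the scale bar's lines and edge gave about −0.15. I went with about −0.145. The networks' own points scattered by 2–4 mm, so I did not use them for this last step.
- **Jars:** All five still stand in the tray, as far as the side and wrist views show. The wrench and the blue, pink and turquoise jars look undisturbed.

I could not read the state again after handing in, so the hold during the last second is not confirmed by a reading. Before that, the final pose held still for five rows (about 0.6 s).

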